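Bring the tyre valve of a glass-trolley wheel to the top

TASK

Two trolley wheels stand on axle brackets on the table of the glass shop. Turn the air-filled one, the larger wheel with the valve stem sticking out of its side, until the valve stem is straight above the axle, ready for the pump, and let go with the wheel standing still. Leave the smaller, solid wheel unturned.

Things in the scene. Friction and masses are not known exactly. Their poses are not given: they have to be found in the camera images.
- air_hub (a point): Air-filled wheel's centre, 110 mm above table, not turning with it. x: along level axle to the valve side (roughly away from robot), z up. Ribbed black tyre 150 mm diameter, 36 mm wide, flat flanks; grey rim 98 mm with dark holes. Fixed bracket: upright 44 mm wide at x -36 to -30 mm only (nut to -44), ending 22 mm above axle; foot 120 x 110 x 8. Upper tyre is free to pinch across its flanks.
- valve_stem (a point): Middle of the valve stem: a round brass rod 10 mm thick, parallel to the axle, 38 mm from it, sticking 30 mm out of the wheel's +x flank (x 18 to 48 mm from air_hub; this point at 33). It goes round with the wheel and is stiff enough to push or pinch.
- air_wheel (a joint): Turn of the air-filled wheel, rad. 0: stem straight above the axle; grows turning about air_hub's +x, so the stem lies at y = -38 mm x sin(q), z = 38 mm x cos(q) from air_hub. Starts at 0.6 to 1.5. The axle drags lightly (about 0.15 N m): the wheel stays where it is left, and turns right round either way.
- solid_rim (a point): Uppermost point at the start of the solid wheel's tread, 160 mm above the table; turns with that wheel. z up, x along its axle at the start. Smooth rubber wheel 125 mm diameter, 28 mm wide, plain grey disc, no valve, on the same kind of fixed bracket, axle 62.5 mm below this point. Not to be turned.
There are look-alikes about, which are no part of the job. Leave any green look-alike of the part that bears air_hub alone.

How it is judged:
By the outcome, as a careful person would: the job done as asked, in the order asked, and still so for the second after the job is handed in, with the robot touching nothing.
It also fails if it takes over 35 s, if anything falls off the work surface, if the arm or the gripper's body presses on something with over 40 N, if the wrist force passes 120 N, or if a joint passes its speed limit or range.

ROBOT

A 7-joint arm with a two-finger parallel gripper is mounted at the origin on the work surface. World frame = base frame: x ahead of the robot, y to its left, z up, the work surface at z = 0. Lengths are in m, angles in rad, forces in N, time in s.
With the tool pointing down it reaches from about 0.4 to 0.85 m from the base axis. Payload 10.4 kg.
Tool frame: the origin (TCP) lies on the centre line of the jaws, within the pads' length; the fingertips stand 11 mm ahead of it and the grasp point (between the pads) lies 8 mm behind it (manip.finger_overhang is the distance from the TCP to the fingertips, in m); z points along the fingers, y is the line along which they close (so a half turn about z gives the same grasp; the last joint's range is limited). The gripper opens to 85 mm and grips with 20 to 120 N. Pads are 22 mm wide; open, the fingers measure 114 mm over their backs; the gripper's body (76 mm by 85 mm) begins 54 mm behind the grasp point. The pads swing forward as they close: fully open they stand 13 mm farther back than shut.
Start: joints at [-1.292, 0.332, -0.065, 1.46, 0.022, 1.35, -0.088], TCP at [0.186, 0.597, 0.242] pointing down, gripper open.
Joint ranges: [-2.6, 2.6], [-0.5, 2.12], [-1.47, 1.34], [0.16, 2.42], [-1.27, 4.41], [0.06, 2.06], [-2.6, 2.6]. Speed limits (rad/s): [2.22, 2.22, 2.79, 2.79, 3.14, 3.14, 3.14].

INTERFACE

Orientations are given as a unit quaternion [x, y, z, w].
In Python, from workcell import manip, imaging, workorder gives the robot as it stands.
- The arm moves only by the tool jog_arm, never from a script. Its argument "deltas" is a list of rows, each an object with "gripper": the opening, from 0 (shut) to 1 (fully open); "offset": the shift along the tool's x, y, z in m, a list of three; "rotation": the turn, a rotation vector about the tool's x, y, z in degrees, a list of three. In form: [{"gripper": gripper, "offset": [tx, ty, tz], "rotation": [ax, ay, az]}, ...]. A call has 1 to 20 rows; each row shifts and turns the commanded pose from where the row before left it, along the tool's axes as they then stand; what a row does not reach is not made up. A row lasts 1/10 s, in which the tool goes at most 50 mm and 8.59 degrees, less where a joint would pass 70% of its speed; a pose out of reach is approached as far as the arm can. A call with a gripper value outside its range is refused whole. The fingers move at their own pace and stop on an object; "newtons" is the grip in N (left out, the last holds). Time passes only in rows, so rows that do not move let the fingers close. It gives the time, the measured TCP pose, the force, the opening and the grip force at its end, in the units of the state.
- manip.get_obs(): the state, without advancing time (a new reading comes with each control period).
- imaging.camera(name): name is "scene" or "top"; returns the picture (384x512x3 uint8, blue, green, red); there is no depth.
- imaging.camera_model(name): a dict with "camera_matrix" (3x3 intrinsics, pixels), "world_to_cam" (4x4, takes a point from world to camera coordinates). Camera axes: x right, y up, looking along -z (the intrinsics and any distortion apply to the point x, -y, -z); pixel columns grow to the right and rows downward; lengths in m; the calibration is good to about 2 mm. A picture is of the moment at which its call begins. camera_model takes no time and is no camera call.
- workorder.hand_in(): hands the job in; it is judged then, once.
The state is a dict: "clock": time; "joint_pos": joint angles; "joint_velocities": joint speeds; "tau": joint torques, N m; "position": TCP position; "ee_rot": TCP orientation; "ft_force": force on the tool from outside, world axes, zero at the start; "torque": the same for the moment, N m; "grip_width": opening from 0.0 (shut) to 1.0 (fully open); "grasp_force": force on a finger pad.
Only numpy, scipy, OpenCV 4.12 (cv2) and the standard library are available. Lean on these libraries where they do the work, as an engineer would, in place of code of your own. Each camera call takes 0.05 s, during which the arm holds its last target. There are 200 camera calls.

## Working session

There is one attempt and no reset: what is moved stays moved. The work goes in short steps, Python scripts to look and compute and a tool call to move; the robot and the scene stay as the last step left them, time stands still between calls to the robot, and variables do not carry over. Pictures are saved under pics/ and viewed, at most 10 in all, crops included, and the job is handed in when it is done.

Besides the shell and the picture viewer there is one more tool, called after "Emit:" by a JSON object that holds its "name" and its "arguments", one argument or row to a line. jog_arm: Moves the arm, as the interface text tells. Its arguments: {"type":"object","properties":{"deltas":{"type":"array","items":{"type":"object","properties":{"gripper":{"type":"number"},"offset":{"type":"array","items":{"type":"number"}},"rotation":{"type":"array","items":{"type":"number"}}}}},"newtons":{"type":"number"}},"required":["deltas"]}

```bash
mkdir -p pics; python3 - <<'E'
from workcell import manip, imaging
import cv2
for n in("scene","top"):
    cv2.imwrite(f"pics/{n}0.png",imaging.camera(n)); m=imaging.camera_model(n); print(n,m)
o=manip.get_obs();print(o)
E
```

```text
scene {'camera_matrix': array([[448.539391  ,   0.        , 257.20691247],
       [  0.        , 448.539391  , 194.74952821],
       [  0.        ,   0.        ,   1.        ]]), 'world_to_cam': array([[-0.75788943,  0.65229015,  0.01100822,  0.38341911],
       [-0.55454593, -0.65302594,  0.51578671,  0.20555288],
       [ 0.34363124,  0.38480473,  0.8566463 , -1.27666503],
       [ 0.        ,  0.        ,  0.        ,  1.        ]])}
top {'camera_matrix': array([[429.08668122,   0.        , 251.64197828],
       [  0.        , 429.08668122, 184.23845987],
       [  0.        ,   0.        ,   1.        ]]), 'world_to_cam': array([[-0.02170502, -0.99973576,  0.00756989,  0.00693086],
       [ 0.98931306, -0.02038554,  0.14437489, -0.51408539],
       [-0.14418242,  0.01062265,  0.98949411, -1.06746928],
       [ 0.        ,  0.        ,  0.        ,  1.        ]])}
{'clock': 0.1, 'joint_pos': array([-1.2916219 ,  0.3327925 , -0.06467834,  1.46085957,  0.02157747,
        1.3498884 , -0.08848715]), 'joint_velocities': array([-0.00099729, -0.00322307,  0.00025977, -0.00131211,  0.00101999,
        0.0020096 ,  0.00015842]), 'tau': array([ 6.14918572e-04, -6.26753426e+01,  4.86949144e-02, -3.92424381e+01,
        1.62689126e-02,  7.16930241e-03, -1.39372921e-05]), 'position': array([0.18567185, 0.59644929, 0.24160445]), 'ee_rot': array([ 1.50311986e-01,  9.88638414e-01, -6.22481561e-04, -7.35078818e-05]), 'ft_force': array([-0.20010019, -0.47888624, -0.0851472 ]), 'torque': array([-0.00786133, -0.01747225, -0.00421923]), 'grasp_force': 0.0, 'grip_width': 0.9991904754765418}
```

View pics/scene0.png

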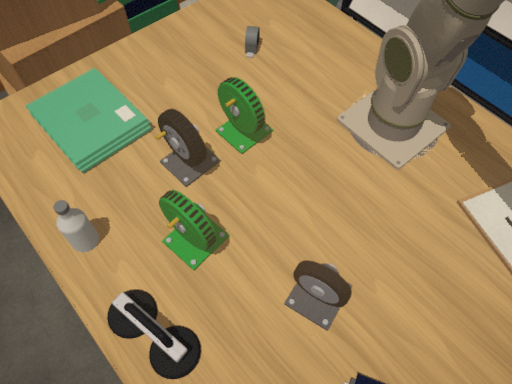

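View pics/top0.png

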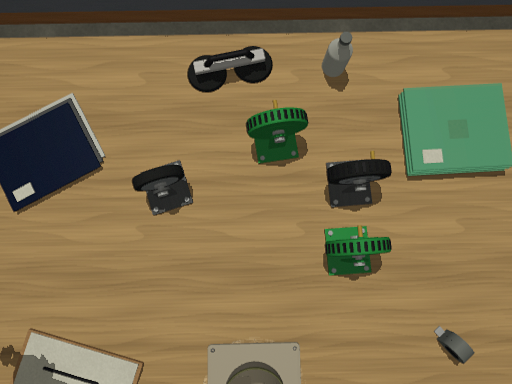

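The scene picture shows the candidates. The black ribbed wheel with a brass stem is at scene (180,135) and top (358,170). Two green look-alikes are at scene (242,105) and (190,222), top (358,245) and (277,122). The solid stemless wheel is at scene (322,285), top (160,178). I choose the black one with the stem and check it in a close crop.

```bash
python3 - <<'E'
import cv2, numpy as np
a=cv2.imread("pics/scene0.png")[95:195,140:230]; b=cv2.imread("pics/top0.png")[140:215,315:405]
a=cv2.resize(a,None,fx=4.4,fy=4.4,interpolation=cv2.INTER_CUBIC);b=cv2.resize(b,None,fx=4.4,fy=4.4,interpolation=cv2.INTER_CUBIC)
b=cv2.copyMakeBorder(b,0,a.shape[0]-b.shape[0],0,0,cv2.BORDER_CONSTANT)
cv2.imwrite("pics/crop0.png",np.hstack([a,b]))
for n,(x0,y0,x1,y1) in dict(scene=(140,95,230,195),top=(315,140,405,215)).items():
    im=cv2.imread(f"pics/{n}0.png"); h=cv2.cvtColor(im,cv2.COLOR_BGR2HSV)[y0:y1,x0:x1]
    m=cv2.inRange(h,(15,150,110),(32,255,255)); k,l,s,c=cv2.connectedComponentsWithStats(m)
    for i in range(1,k):
        if s[i,4]>5: print(n,"brass",s[i]+[x0,y0,0,0,0],c[i]+[x0,y0])
    d=cv2.inRange(h,(0,0,0),(179,255,62)); k,l,s,c=cv2.connectedComponentsWithStats(d)
    for i in range(1,k):
        if s[i,4]>60: print(n,"dark",s[i]+[x0,y0,0,0,0],c[i]+[x0,y0])
E
```

```text
scene brass [225 101   5   6  22] [227.22727273 103.63636364]
scene brass [156 131  10   8  41] [160.46341463 134.75609756]
scene dark [158 115  48  51 428] [185.25700935 143.53504673]
top brass [370 151   5   8  30] [372.13333333 154.63333333]
top dark [ 327  159   64   48 2095] [354.58138425 180.23675418]
```

View pics/crop0.png

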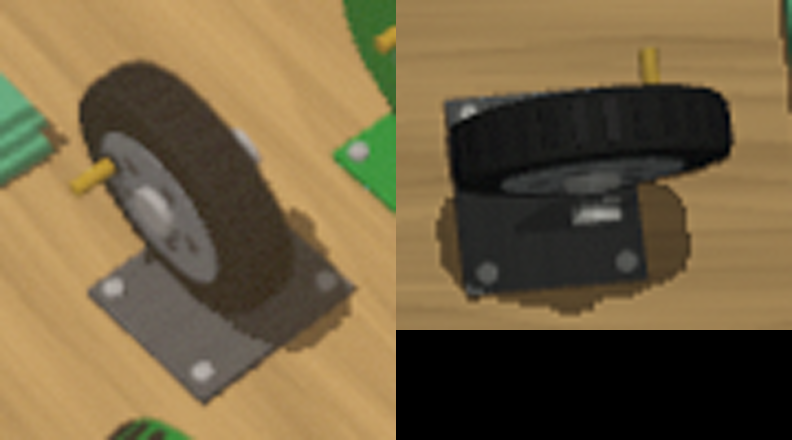

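The crop confirms it: a black ribbed tyre, a grey rim with holes, and a brass stem with its tip at scene (157,137.5) and top (372.5,151.5). The stem lies toward −y (q>0). Next I triangulate the tip, foot corners and rim centre.

```bash
cat >h.py <<'E'
import numpy as np, cv2
from workcell import imaging
M={n:imaging.camera_model(n) for n in("scene","top")}
def ray(n,p):
    m=M[n];K=m["camera_matrix"];T=m["world_to_cam"];R=T[:3,:3];c=-R.T@T[:3,3]
    d=np.linalg.inv(K)@[p[0],p[1],1];d=R.T@(d*[1,-1,-1]);return c,d/np.linalg.norm(d)
def onz(n,p,z):
    c,d=ray(n,p);return c+d*(z-c[2])/d[2]
def tri(ps,pt):
    A=0;b=0;L=[ray("scene",ps),ray("top",pt)]
    for c,d in L:
        P=np.eye(3)-np.outer(d,d);A=A+P;b=b+P@c
    x=np.linalg.solve(A,b);return x,[np.linalg.norm(np.cross(x-c,d)) for c,d in L]
def proj(n,X):
    m=M[n];q=(m["world_to_cam"]@[*X,1])[:3]*[1,-1,-1];q=m["camera_matrix"]@q;return q[:2]/q[2]
E
python3 - <<'E'
from h import *
np.set_printoptions(precision=4,suppress=True)
s=lambda x,y:(140+x/4.4-.4,95+y/4.4-.4); t=lambda x,y:(315+(x-396)/4.4-.4,140+y/4.4-.4)
print("tip",tri(s(75,187),t(650,48)))
print("stem mid",tri((160.5,134.8),(372.1,154.6)))
for p in[(88,292),(203,403),(355,288)]: print("foot s",onz("scene",s(*p),.008))
for p in[(470,299),(645,285),(446,102)]: print("foot t",onz("top",t(*p),.008))
print("rimc tri? top L/R",onz("top",t(449,150),.11),onz("top",t(732,130),.11))
print("top tread z185 far edge",[onz("top",t(*p),.185) for p in((500,97),(590,88),(680,86))])
print("rim c scene z.11",onz("scene",s(159,208),.11))
E
```

```text
tip (array([ 0.5773, -0.2948,  0.1208]), [np.float64(0.0011350558816012424), np.float64(0.0011350558816012781)])
stem mid (array([ 0.5668, -0.293 ,  0.1229]), [np.float64(0.0011183334804407991), np.float64(0.0011183334804408457)])
foot s [ 0.5811 -0.3095  0.008 ]
foot s [ 0.5749 -0.2007  0.008 ]
foot s [ 0.4566 -0.208   0.008 ]
foot t [ 0.4522 -0.2124  0.008 ]
foot t [ 0.4584 -0.3176  0.008 ]
foot t [ 0.5721 -0.2037  0.008 ]
rimc tri? top L/R [ 0.5255 -0.1848  0.11  ] [ 0.5335 -0.3413  0.11  ]
top tread z185 far edge [array([ 0.5399, -0.1981,  0.185 ]), array([ 0.5436, -0.2444,  0.185 ]), array([ 0.5437, -0.2906,  0.185 ])]
rim c scene z.11 [ 0.5462 -0.2598  0.11  ]
```

Emit:
{"name": "jog_arm", "arguments": {
  "deltas": [
    {"gripper": 1,"offset": [-0.04,-0.0266,-0.005]},
    {"gripper": 1,"offset": [-0.04,-0.0266,-0.005]},
    {"gripper": 1,"offset": [-0.04,-0.0266,-0.005]},
    {"gripper": 1,"offset": [-0.04,-0.0266,-0.005]},
    {"gripper": 1,"offset": [-0.04,-0.0266,-0.005]},
    {"gripper": 1,"offset": [-0.04,-0.0266,-0.005]},
    {"gripper": 1,"offset": [-0.04,-0.0266,-0.005]},
    {"gripper": 1,"offset": [-0.04,-0.0266,-0.005]},
    {"gripper": 1,"offset": [-0.04,-0.0266,-0.005]},
    {"gripper": 1,"offset": [-0.04,-0.0266,-0.005]},
    {"gripper": 1,"offset": [-0.04,-0.0266,-0.005]},
    {"gripper": 1,"offset": [-0.04,-0.0266,-0.005]}
  ],
  "newtons": 40
}}

```text
schema error: expected keys gripper, offset, rotation
```

Emit:
{"name": "jog_arm", "arguments": {
  "deltas": [
    {"gripper": 1,"offset": [-0.0114,-0.0442,0]},
    {"gripper": 1,"offset": [-0.0114,-0.0442,0]},
    {"gripper": 1,"offset": [-0.0114,-0.0442,0]},
    {"gripper": 1,"offset": [-0.0114,-0.0442,0]},
    {"gripper": 1,"offset": [-0.0114,-0.0442,0]},
    {"gripper": 1,"offset": [-0.0114,-0.0442,0]},
    {"gripper": 1,"offset": [-0.0114,-0.0442,0]},
    {"gripper": 1,"offset": [-0.0114,-0.0442,0]},
    {"gripper": 1,"offset": [-0.0114,-0.0442,0]},
    {"gripper": 1,"rotation": [0,0,7]},
    {"gripper": 1,"rotation": [0,0,7]},
    {"gripper": 1,"rotation": [0,0,7]},
    {"gripper": 1,"rotation": [0,0,7]},
    {"gripper": 1,"rotation": [0,0,7]},
    {"gripper": 1,"rotation": [0,0,7]},
    {"gripper": 1,"rotation": [0,0,7]},
    {"gripper": 1,"rotation": [0,0,7]},
    {"gripper": 1,"rotation": [0,0,7]},
    {"gripper": 1,"rotation": [0,0,6]}
  ]
}}

```text
schema error: expected keys gripper, offset, rotation
```

Emit:
{"name": "jog_arm", "arguments": {
  "deltas": [
    {"gripper": 1,"offset": [-0.04,-0.0266,-0.005],"rotation": [0,0,0]},
    {"gripper": 1,"offset": [-0.04,-0.0266,-0.005],"rotation": [0,0,0]},
    {"gripper": 1,"offset": [-0.04,-0.0266,-0.005],"rotation": [0,0,0]},
    {"gripper": 1,"offset": [-0.04,-0.0266,-0.005],"rotation": [0,0,0]},
    {"gripper": 1,"offset": [-0.04,-0.0266,-0.005],"rotation": [0,0,0]},
    {"gripper": 1,"offset": [-0.04,-0.0266,-0.005],"rotation": [0,0,0]},
    {"gripper": 1,"offset": [-0.04,-0.0266,-0.005],"rotation": [0,0,0]},
    {"gripper": 1,"offset": [-0.04,-0.0266,-0.005],"rotation": [0,0,0]},
    {"gripper": 1,"offset": [-0.04,-0.0266,-0.005],"rotation": [0,0,0]},
    {"gripper": 1,"offset": [-0.04,-0.0266,-0.005],"rotation": [0,0,0]},
    {"gripper": 1,"offset": [-0.04,-0.0266,-0.005],"rotation": [0,0,0]},
    {"gripper": 1,"offset": [-0.04,-0.0266,-0.005],"rotation": [0,0,0]}
  ],
  "newtons": 40
}}

```text
clock: 1.3
position: [0.55, 0.1476, 0.3024]
ee_rot: [0.15, 0.989, 0.0, -0.0]
ft_force: [0.0, 1.6, -0.3]
grip_width: 1.0
grasp_force: 0.0
```

Emit:
{"name": "jog_arm", "arguments": {
  "deltas": [
    {"gripper": 1,"offset": [-0.0114,-0.0442,0],"rotation": [0,0,0]},
    {"gripper": 1,"offset": [-0.0114,-0.0442,0],"rotation": [0,0,0]},
    {"gripper": 1,"offset": [-0.0114,-0.0442,0],"rotation": [0,0,0]},
    {"gripper": 1,"offset": [-0.0114,-0.0442,0],"rotation": [0,0,0]},
    {"gripper": 1,"offset": [-0.0114,-0.0442,0],"rotation": [0,0,0]},
    {"gripper": 1,"offset": [-0.0114,-0.0442,0],"rotation": [0,0,0]},
    {"gripper": 1,"offset": [-0.0114,-0.0442,0],"rotation": [0,0,0]},
    {"gripper": 1,"offset": [-0.0114,-0.0442,0],"rotation": [0,0,0]},
    {"gripper": 1,"offset": [-0.0114,-0.0442,0],"rotation": [0,0,0]},
    {"gripper": 1,"offset": [0,0,0],"rotation": [0,0,7]},
    {"gripper": 1,"offset": [0,0,0],"rotation": [0,0,7]},
    {"gripper": 1,"offset": [0,0,0],"rotation": [0,0,7]},
    {"gripper": 1,"offset": [0,0,0],"rotation": [0,0,7]},
    {"gripper": 1,"offset": [0,0,0],"rotation": [0,0,7]},
    {"gripper": 1,"offset": [0,0,0],"rotation": [0,0,7]},
    {"gripper": 1,"offset": [0,0,0],"rotation": [0,0,7]},
    {"gripper": 1,"offset": [0,0,0],"rotation": [0,0,7]},
    {"gripper": 1,"offset": [0,0,0],"rotation": [0,0,7]},
    {"gripper": 1,"offset": [0,0,0],"rotation": [0,0,6.3]}
  ]
}}

```text
clock: 3.2
position: [0.5288, -0.2608, 0.3019]
ee_rot: [0.688, 0.726, -0.0, -0.0]
ft_force: [0.1, 1.0, -0.5]
grip_width: 0.999
grasp_force: 0.0
```

Emit:
{"name": "jog_arm", "arguments": {
  "deltas": [
    {"gripper": 1,"offset": [-0.0207,0,0.0011],"rotation": [0,6.2,0]},
    {"gripper": 1,"offset": [-0.0207,0,0.0011],"rotation": [0,6.2,0]},
    {"gripper": 1,"offset": [-0.0207,0,0.0011],"rotation": [0,6.2,0]},
    {"gripper": 1,"offset": [-0.0207,0,0.0011],"rotation": [0,6.2,0]},
    {"gripper": 1,"offset": [-0.0207,0,0.0011],"rotation": [0,6.2,0]},
    {"gripper": 1,"offset": [-0.0207,0,0.0011],"rotation": [0,6.2,0]},
    {"gripper": 1,"offset": [0,0,0],"rotation": [0,0,0]}
  ]
}}

```text
clock: 3.9
position: [0.5322, -0.381, 0.2551]
ee_rot: [0.653, 0.685, 0.219, -0.238]
ft_force: [-0.7, -0.1, -1.9]
grip_width: 1.003
grasp_force: 0.0
```

```bash
python3 - <<'E'
from h import *
from workcell import manip
from scipy.spatial.transform import Rotation as R
o=manip.get_obs();r=R.from_quat(o["ee_rot"]).as_matrix();print(o["joint_pos"].round(2),r.round(3))
print("hub in tool",r.T@(np.array([.529,-.261,.11])-o["position"]))
cv2.imwrite("pics/top1.png",imaging.camera("top"))
E
```

```text
[ 0.46  0.84  0.65  0.96 -0.82  2.03  0.96] [[-0.034  0.999 -0.04 ]
 [ 0.79   0.051  0.611]
 [ 0.612 -0.011 -0.79 ]]
hub in tool [0.0060259  0.00443269 0.18816305]
```

View pics/top1.png

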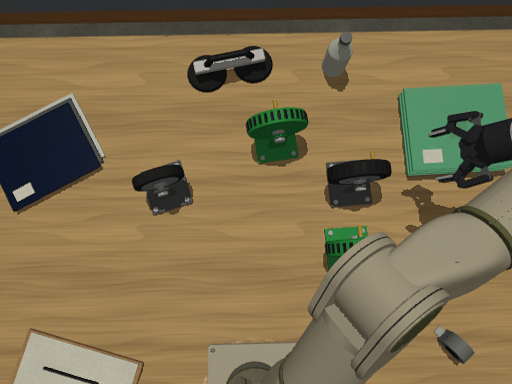

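The gripper is tilted on the −y side near (480,150) in the top view, clear of the wheel at (358,170). J6 is near its limit, so I back off 10° and move closer.

Emit:
{"name": "jog_arm", "arguments": {
  "deltas": [
    {"gripper": 1,"offset": [0.0184,0.002,0.0007],"rotation": [0,-5,0]},
    {"gripper": 1,"offset": [0.0184,0.002,0.0007],"rotation": [0,-5,0]},
    {"gripper": 1,"offset": [0.002,0,0.02],"rotation": [0,0,0]},
    {"gripper": 1,"offset": [0,0,0.02],"rotation": [0,0,0]},
    {"gripper": 1,"offset": [0,0,0.02],"rotation": [0,0,0]},
    {"gripper": 1,"offset": [0,0,0],"rotation": [0,0,0]}
  ]
}}

```text
clock: 4.55
position: [0.5369, -0.3131, 0.2304]
ee_rot: [0.665, 0.709, 0.162, -0.172]
ft_force: [0.5, 0.3, -0.2]
grip_width: 0.998
grasp_force: 0.0
```

```bash
cat >st.py <<'E'
from h import *
from workcell import manip
from scipy.spatial.transform import Rotation as R
np.set_printoptions(precision=4,suppress=True)
o=manip.get_obs();r=R.from_quat(o["ee_rot"]).as_matrix();print(o["joint_pos"].round(2))
print("hub in tool",r.T@(np.array([.529,-.261,.11])-o["position"]),"axle in tool",r.T@[np.cos(.06),np.sin(.06),0],"tilt",np.degrees(np.arctan2(r[1,2],-r[2,2])))
E
python3 st.py
```

```text
[ 0.2   0.65  0.71  1.27 -0.69  1.76  0.96]
hub in tool [-0.0085 -0.0046  0.1311] axle in tool [-0.0032  1.     -0.0011] tilt 27.252465487401167
```

Emit:
{"name": "jog_arm", "arguments": {
  "deltas": [
    {"gripper": 1,"offset": [-0.0085,-0.0046,0],"rotation": [0,0,0]},
    {"gripper": 1,"offset": [0,0,0.022],"rotation": [0,0,0]},
    {"gripper": 1,"offset": [0,0,0.022],"rotation": [0,0,0]},
    {"gripper": 1,"offset": [0,0,0.022],"rotation": [0,0,0]},
    {"gripper": 1,"offset": [0,0,0],"rotation": [0,0,0]},
    {"gripper": 1,"offset": [0,0,0],"rotation": [0,0,0]}
  ],
  "newtons": 30
}}

```text
clock: 5.15
position: [0.5304, -0.2952, 0.1695]
ee_rot: [0.667, 0.707, 0.161, -0.17]
ft_force: [-0.8, -0.2, -0.0]
grip_width: 0.999
grasp_force: 0.0
```

```bash
python3 st.py; python3 - <<'E'
from h import *
a=imaging.camera("scene")[80:210,110:260];b=imaging.camera("top")[120:230,300:450]
b=cv2.copyMakeBorder(b,0,20,0,0,cv2.BORDER_CONSTANT)
cv2.imwrite("pics/c2.png",cv2.resize(np.hstack([a,b]),None,fx=2.6,fy=2.6,interpolation=cv2.INTER_CUBIC))
E
```

```text
[ 0.17  0.66  0.7   1.4  -0.69  1.64  1.  ]
hub in tool [0.0033 0.0006 0.0685] axle in tool [0.0003 1.     0.0012] tilt 27.096759805716122
```

View pics/c2.png

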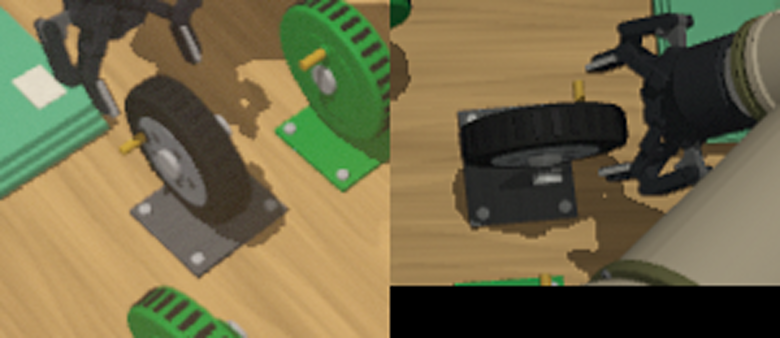

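The fingers straddle the tyre's outer edge, centred on its flanks, with tips at about top (381,145) and (383,186). The stem at scene (160,135) is clear of them. I close.

Emit:
{"name": "jog_arm", "arguments": {
  "deltas": [
    {"gripper": 1,"offset": [0.003,0,0.004],"rotation": [0,0,0]},
    {"gripper": 0,"offset": [0,0,0],"rotation": [0,0,0]},
    {"gripper": 0,"offset": [0,0,0],"rotation": [0,0,0]},
    {"gripper": 0,"offset": [0,0,0],"rotation": [0,0,0]},
    {"gripper": 0,"offset": [0,0,0],"rotation": [0,0,0]},
    {"gripper": 0,"offset": [0,0,0],"rotation": [0,0,0]},
    {"gripper": 0,"offset": [0,0,0],"rotation": [0,0,0]},
    {"gripper": 0,"offset": [0,0,0],"rotation": [0,0,0]}
  ],
  "newtons": 30
}}

```text
clock: 6.05
position: [0.5299, -0.2897, 0.1661]
ee_rot: [0.667, 0.707, 0.161, -0.171]
ft_force: [-1.9, -0.5, 3.5]
grip_width: 0.414
grasp_force: 32.5
```

```bash
python3 st.py
```

```text
[ 0.16  0.65  0.7   1.41 -0.69  1.63  0.99]
hub in tool [-0.0001  0.0009  0.0631] axle in tool [0.0005 1.     0.0002] tilt 27.158827980617897
```

Emit:
{"name": "jog_arm", "arguments": {
  "deltas": [
    {"gripper": 0,"offset": [0.0044,0,0.0002],"rotation": [0,-4,0]},
    {"gripper": 0,"offset": [0.0044,0,0.0002],"rotation": [0,-4,0]},
    {"gripper": 0,"offset": [0.0044,0,0.0002],"rotation": [0,-4,0]},
    {"gripper": 0,"offset": [0.0044,0,0.0002],"rotation": [0,-4,0]},
    {"gripper": 0,"offset": [0.0044,0,0.0002],"rotation": [0,-4,0]},
    {"gripper": 0,"offset": [0.0044,0,0.0002],"rotation": [0,-4,0]},
    {"gripper": 0,"offset": [0.0044,0,0.0002],"rotation": [0,-4,0]},
    {"gripper": 0,"offset": [0.0044,0,0.0002],"rotation": [0,-4,0]},
    {"gripper": 0,"offset": [0.0044,0,0.0002],"rotation": [0,-4,0]},
    {"gripper": 0,"offset": [0.0044,0,0.0002],"rotation": [0,-4,0]},
    {"gripper": 0,"offset": [0,0,0],"rotation": [0,0,0]},
    {"gripper": 0,"offset": [0,0,0],"rotation": [0,0,0]}
  ]
}}

```text
clock: 7.25
position: [0.527, -0.2459, 0.1703]
ee_rot: [0.681, 0.724, -0.077, 0.08]
ft_force: [-1.2, -0.2, -4.0]
grip_width: 0.414
grasp_force: 33.5
```

```bash
python3 st.py
```

```text
[-0.56  0.33  0.96  1.8  -0.07  1.06  0.45]
hub in tool [-0.0015  0.0011  0.0621] axle in tool [-0.0008  1.     -0.001 ] tilt -12.732599497732712
```

Emit:
{"name": "jog_arm", "arguments": {
  "deltas": [
    {"gripper": 0,"offset": [0.0044,0,0.0002],"rotation": [0,-4,0]},
    {"gripper": 0,"offset": [0.0044,0,0.0002],"rotation": [0,-4,0]},
    {"gripper": 0,"offset": [0.0044,0,0.0002],"rotation": [0,-4,0]},
    {"gripper": 0,"offset": [0.0044,0,0.0002],"rotation": [0,-4,0]},
    {"gripper": 0,"offset": [0.0044,0,0.0002],"rotation": [0,-4,0]},
    {"gripper": 0,"offset": [0,0,0],"rotation": [0,0,0]}
  ]
}}

```text
clock: 7.85
position: [0.5258, -0.2259, 0.1612]
ee_rot: [0.657, 0.699, -0.195, 0.206]
ft_force: [-0.3, -4.2, -3.9]
grip_width: 0.413
grasp_force: 35.1
```

```bash
python3 st.py
```

```text
[-0.93  0.38  1.1   1.94  0.28  0.93  0.03]
hub in tool [-0.0017  0.0012  0.0621] axle in tool [-0.0019  1.     -0.0016] tilt -32.92790743725
```

Emit:
{"name": "jog_arm", "arguments": {
  "deltas": [
    {"gripper": 0,"offset": [0.0044,0,0.0002],"rotation": [0,-4,0]},
    {"gripper": 0,"offset": [0.0044,0,0.0002],"rotation": [0,-4,0]},
    {"gripper": 0,"offset": [0.0044,0,0.0002],"rotation": [0,-4,0]},
    {"gripper": 0,"offset": [0.0016,0,0],"rotation": [0,-1.5,0]},
    {"gripper": 0,"offset": [0,0,0],"rotation": [0,0,0]},
    {"gripper": 0,"offset": [0,0,0],"rotation": [0,0,0]}
  ]
}}

```text
clock: 8.45
position: [0.5252, -0.2159, 0.1524]
ee_rot: [0.631, 0.669, -0.27, 0.286]
ft_force: [-1.0, -5.7, -3.8]
grip_width: 0.414
grasp_force: 35.0
```

```bash
python3 st.py; cat >look.py <<'E'
from h import *
import sys
k=sys.argv[1];np.set_printoptions(precision=4,suppress=True)
S=imaging.camera("scene");T=imaging.camera("top")
for n,im,(x0,y0,x1,y1) in(("scene",S,(145,95,215,175)),("top",T,(330,135,400,185))):
    h=cv2.cvtColor(im,cv2.COLOR_BGR2HSV)[y0:y1,x0:x1]
    m=cv2.inRange(h,(15,150,110),(32,255,255)); q,l,s,c=cv2.connectedComponentsWithStats(m)
    for i in range(1,q):
        if s[i,4]>5: print(n,s[i]+[x0,y0,0,0,0],c[i]+[x0,y0])
print("expected mid/tip at q=0:")
for n in("scene","top"):
    for q in(0,.1):
        y=-.038*np.sin(q);e=lambda x:[.529+x-.06*y,-.261+.06*x+y,.11+.038*np.cos(q)]
        print(n,q,proj(n,e(.018)),proj(n,e(.033)),proj(n,e(.048)))
a=S[80:210,110:260];b=cv2.copyMakeBorder(T[120:230,300:450],0,20,0,0,cv2.BORDER_CONSTANT)
cv2.imwrite(f"pics/c{k}.png",cv2.resize(np.hstack([a,b]),None,fx=2.6,fy=2.6,interpolation=cv2.INTER_CUBIC))
E
python3 look.py 3
```

```text
[-1.08  0.56  1.15  2.    0.4   0.88 -0.19]
hub in tool [-0.0006  0.0013  0.062 ] axle in tool [ 0.0008  1.     -0.0019] tilt -46.26118715216897
scene [162 131  11   9  43] [167.0233 134.9302]
top [360 149   5  11  42] [361.7619 154.0476]
expected mid/tip at q=0:
scene 0 [173.1278 132.116 ] [168.1125 135.5711] [163.0447 139.0624]
scene 0.1 [172.1325 131.2566] [167.1194 134.7022] [162.0538 138.1839]
top 0 [361.2103 161.2425] [360.4523 154.9626] [359.6974 148.7095]
top 0.1 [362.8017 161.1308] [362.0405 154.8527] [361.2824 148.6015]
```

View pics/c3.png

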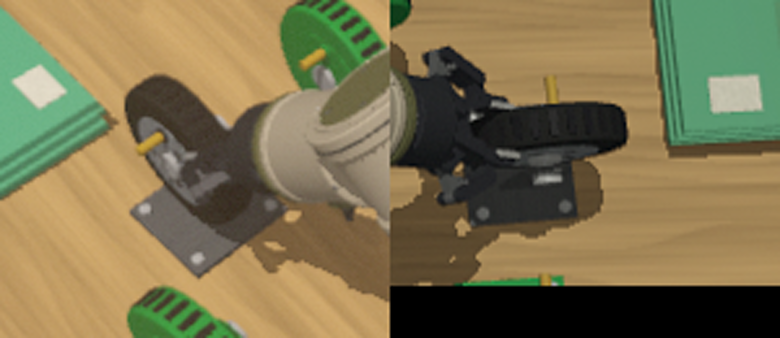

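The gripper is now on the +y side, and the stem, at scene (167,135) and top (362,154), looks close to upright. I refine the angle from the stem's chord, which does not depend on the hub estimate.

```bash
python3 - <<'E'
from h import *
def sil(f,box):pass
A,ra=tri((160.46,134.76),(372.13,154.63));B,rb=tri((167.02,134.93),(361.76,154.05))
ax=np.array([np.cos(.06),np.sin(.06),0]);yv=np.array([-np.sin(.06),np.cos(.06),0])
d=B-A;dy=d@yv;m=np.arctan2(d[2],dy);L=np.hypot(dy,d[2])
print(A,ra,B,rb,"along",d@ax,"chord",L,"expect",.076*np.sin(.6407),"m",m,"q2",m-.6407)
# hub from chord: centre
q2=m-.6407;q1=m+.6407
for P,q in((A,q1),(B,q2)): print("hub y-along",P@yv+.038*np.sin(q),"z",P[2]-.038*np.cos(q))
print("est hub yv",np.array([.529,-.261,0])@yv)
# original top picture: tyre silhouette columns by row, dark mask
im=cv2.imread("pics/top0.png");h=cv2.cvtColor(im,cv2.COLOR_BGR2HSV)
for r in range(162,186,3):
    c=np.where(h[r,315:405,2]<75)[0]+315; print(r,c.min(),c.max(),end="; ")
# predicted extremes of a disc
th=np.linspace(0,2*np.pi,721)
pts=np.array([proj("top",np.array([.529,-.261,.11])+x*ax+.075*(np.cos(t)*yv+np.sin(t)*np.array([0,0,1]))) for x in(-.018,.018) for t in th])
print("\npred",pts.min(0),pts.max(0))
pts=np.array([proj("scene",np.array([.529,-.261,.11])+.018*ax+.049*(np.cos(t)*yv+np.sin(t)*np.array([0,0,1]))) for t in th])
print("pred rim scene",pts.min(0),pts.max(0))
s=cv2.imread("pics/scene0.png");g=cv2.cvtColor(s,cv2.COLOR_BGR2HSV)
m=cv2.inRange(g[120:166,158:195],(0,0,82),(179,70,255));k,l,st,c=cv2.connectedComponentsWithStats(m)
print([ (x+[158,120,0,0,0]).tolist() for x in st[1:] if x[4]>40])
E
```

```text
[ 0.56680768 -0.29314305  0.12288136] [np.float64(0.0010595539144416814), np.float64(0.001059553914441747)] [ 0.56354418 -0.26151542  0.14944854] [np.float64(0.0003805075380574591), np.float64(0.00038050753805741805)] along -0.001361110091159456 chord 0.04141158584489389 expect 0.04542951391459774 m 0.6965036288205801 q2 0.0558036288205801
hub y-along -0.289635649226774 z 0.11408534692020338
hub y-along -0.2927177613961653 z 0.11150768702242708
est hub yv -0.2922513003507145
162 336 389; 165 327 390; 168 327 390; 171 327 390; 174 327 390; 177 327 385; 180 328 374; 183 328 369; 
pred [325.90921658 157.5312917 ] [391.32829454 184.10493907]
pred rim scene [162.56224114 124.75930437] [188.56218764 158.67489107]
[[163, 125, 26, 34, 398], [160, 152, 28, 14, 216]]
```

Hub prediction matches the outlines to <1 px; the stem is still about +0.065 rad, so I turn another −3.7°.

Emit:
{"name": "jog_arm", "arguments": {
  "deltas": [
    {"gripper": 0,"offset": [0.002,0,0.0001],"rotation": [0,-1.9,0]},
    {"gripper": 0,"offset": [0.002,0,0.0001],"rotation": [0,-1.8,0]},
    {"gripper": 0,"offset": [0,0,0],"rotation": [0,0,0]},
    {"gripper": 0,"offset": [0,0,0],"rotation": [0,0,0]},
    {"gripper": 0,"offset": [0,0,0],"rotation": [0,0,0]}
  ]
}}

```text
clock: 9.05
position: [0.525, -0.2134, 0.1494]
ee_rot: [0.622, 0.659, -0.29, 0.307]
ft_force: [-0.3, -5.8, -4.6]
grip_width: 0.41
grasp_force: 34.9
```

```bash
python3 st.py; python3 look.py 4
```

```text
[-1.1   0.62  1.16  2.01  0.41  0.87 -0.25]
hub in tool [-0.0006  0.0012  0.0619] axle in tool [ 0.0011  1.     -0.0016] tilt -49.90105647718783
scene [163 131  11  10  44] [167.8182 135.4091]
top [359 149   5  11  41] [360.7317 154.1707]
expected mid/tip at q=0:
scene 0 [173.1278 132.116 ] [168.1125 135.5711] [163.0447 139.0624]
scene 0.1 [172.1325 131.2566] [167.1194 134.7022] [162.0538 138.1839]
top 0 [361.2103 161.2425] [360.4523 154.9626] [359.6974 148.7095]
top 0.1 [362.8017 161.1308] [362.0405 154.8527] [361.2824 148.6015]
```

Emit:
{"name": "jog_arm", "arguments": {
  "deltas": [
    {"gripper": 0,"offset": [0.0008,0,0],"rotation": [0,-0.8,0]},
    {"gripper": 0,"offset": [0,0,0],"rotation": [0,0,0]},
    {"gripper": 0,"offset": [0,0,0],"rotation": [0,0,0]},
    {"gripper": 1,"offset": [0,0,0],"rotation": [0,0,0]},
    {"gripper": 1,"offset": [0,0,0],"rotation": [0,0,0]},
    {"gripper": 1,"offset": [0,0,0],"rotation": [0,0,0]},
    {"gripper": 1,"offset": [0,0,0],"rotation": [0,0,0]},
    {"gripper": 1,"offset": [0,0,0],"rotation": [0,0,0]},
    {"gripper": 1,"offset": [0,0,-0.01],"rotation": [0,0,0]},
    {"gripper": 1,"offset": [0,0,-0.02],"rotation": [0,0,0]},
    {"gripper": 1,"offset": [0,0,-0.03],"rotation": [0,0,0]},
    {"gripper": 1,"offset": [0,0,-0.03],"rotation": [0,0,0]},
    {"gripper": 1,"offset": [0,0,-0.02],"rotation": [0,0,0]},
    {"gripper": 1,"offset": [0,0,0],"rotation": [0,0,0]}
  ]
}}

```text
clock: 10.55
position: [0.5219, -0.1242, 0.2198]
ee_rot: [0.619, 0.659, -0.292, 0.313]
ft_force: [0.5, 0.4, -0.8]
grip_width: 0.998
grasp_force: 0.0
```

```bash
python3 look.py 5; python3 - <<'E'
from h import *
cv2.imwrite("pics/s6.png",imaging.camera("scene"))
E
```

```text
scene [163 132  11   8  43] [167.907  135.5116]
top [358 149   5  11  41] [360.439 154.122]
expected mid/tip at q=0:
scene 0 [173.1278 132.116 ] [168.1125 135.5711] [163.0447 139.0624]
scene 0.1 [172.1325 131.2566] [167.1194 134.7022] [162.0538 138.1839]
top 0 [361.2103 161.2425] [360.4523 154.9626] [359.6974 148.7095]
top 0.1 [362.8017 161.1308] [362.0405 154.8527] [361.2824 148.6015]
```

View pics/s6.png

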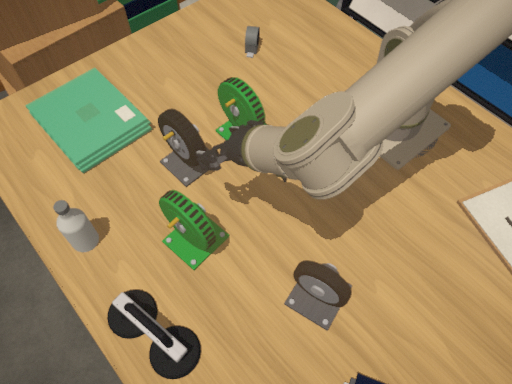

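View pics/c5.png

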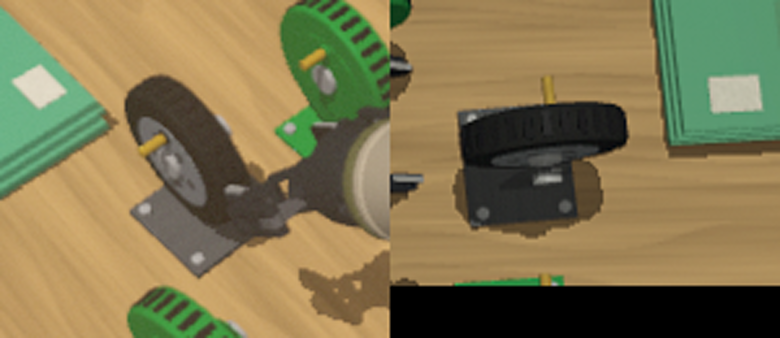

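The stem is upright at scene (168,135.5) and top (360.4,154), matching the q=0 prediction. The gripper is open and clear, the solid wheel at (322,285) is as before, and the green look-alikes haven't moved.

```bash
python3 -c "
from workcell import workorder;print(workorder.hand_in())"
```

```text
the job is handed in; nothing more can be done
None
```

I turned the air-filled wheel until its valve stem stood straight above the axle (within about 0.02 rad by the camera images), let go, backed the gripper clear and handed the job in at about 10.7 s; the solid wheel and the green look-alikes were not touched.

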